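Squeeze-tab cap off the flux jar

TASK

Open the white jar in the bench holder: squeeze the two side tabs of its black safety cap inward and, keeping them squeezed, turn the cap anticlockwise (seen from above) until you feel it come to its stop, then lift it off. Set the cap down upright, still held until it rests, fully inside the flat dark tray, and let go. Be gentle: never strain the cap against the jar (about 40 N of push, pull or twist between them breaks it), and leave the other things on the bench where they are.

Things in the scene. Friction and masses are not known exactly. Their poses are not given: they have to be found in the camera images.
- jar: White round plastic jar, 72 mm across, clamped in a dark steel holder (150 x 110 mm foot, 8 mm high; jaws at its +x and -x, 60 mm high), all fixed to the bench. Origin: bench level under the jar's axis, z up. Shoulder 85 mm up; on it a collar (radius 27.5 to 33.5 mm, top 95 mm up) with two notches at the jar's +y and -y; neck 34 mm across, its top 111 mm up.
- cap: Black safety cap, 50 mm across, 30 mm high, about 50 g, loose but locked on the neck. Origin: centre of its underside, z up; 87 mm above the bench at the start, axes as the jar's. A grey spring tab at its +y and -y: pad 20 mm wide, from 12 to 30 mm above the origin, faces 63 mm apart at rest and 53 mm fully in. It lifts straight off once unlocked; standing, it rests on its skirt.
- cap_grip (a point): Point on the cap's axis 21 mm above its underside, at mid height of the tab pads; axes as the cap's, the pads lie along its +y and -y. Each tab takes 4.5 N to start and 12 N fully in (5 mm, hard end). Below each pad a tooth reaches into a collar notch and blocks turning; it clears the collar when both tabs are in by 4 mm or more. Off-centre fingers press one tab first and push the cap on the neck.
- neck_top (a point): Centre of the top of the jar's neck, 111 mm above the bench. Under the cap two bayonet ears hold it down (1.5 mm of play) until it is turned anticlockwise by 45 to 87 degrees; the amount differs each time, cannot be seen, and is felt as a firm stop, where it is free to lift. Light friction before the stop; past it the twist rises at once. 0.3 N m there is safe, 0.9 N m is not.
- tray: Dark flat square tray fixed to the bench, 158 x 158 mm outside, 14 mm high, walls and floor 4 mm thick. Origin: centre of its underside, x and y along its sides. Empty.
- screwdriver: Bystander: a screwdriver, 190 mm long, 26 mm thick, lying on the bench; origin under its middle, its length along x.
- reel: Bystander: a grey component reel lying flat, 90 mm across, 16 mm high; origin at the centre of its underside.
- bin: Bystander: a small black open parts bin, 100 x 75 x 45 mm; origin at the centre of its underside.
- circuit_board: Bystander: a green circuit board, 90 x 60 mm, 14 mm high with its parts; origin at the centre of its underside.

How it is judged:
By the outcome, as a careful person would: the job done as asked, in the order asked, and still so for the second after the job is handed in, with the robot touching nothing.
It also fails if it takes over 72 s, if anything falls off the work surface, if the arm or the gripper's body presses on something with over 40 N, if the wrist force passes 120 N, or if a joint passes its speed limit or range.

ROBOT

A 7-joint arm with a two-finger parallel gripper is mounted at the origin on the work surface. World frame = base frame: x ahead of the robot, y to its left, z up, the work surface at z = 0. Lengths are in m, angles in rad, forces in N, time in s.
With the tool pointing down it reaches from about 0.4 to 0.875 m from the base axis. Payload 4.4 kg.
Tool frame: the origin (TCP) lies midway between the tips of the shut fingers; the grasp point (between the pads) lies 19 mm behind it (robot.grip_point_offset is the distance from the TCP to the grasp point, in m); z points along the fingers, y is the line along which they close (so a half turn about z gives the same grasp; the last joint's range is limited). The gripper opens to 85 mm and grips with 20 to 120 N. Pads are 22 mm wide; open, the fingers measure 114 mm over their backs; the gripper's body (76 mm by 85 mm) begins 54 mm behind the grasp point. The pads swing forward as they close: fully open they stand 13 mm farther back than shut.
Start: joints at [1.061, 0.628, 0.038, 1.517, -0.027, 0.996, -0.02], TCP at [0.279, -0.587, 0.231] pointing down, gripper open.
Joint ranges: [-3.06, 3.06], [-0.37, 2.12], [-1.25, 1.32], [0.18, 2.47], [-1.1, 4.24], [0.23, 1.98], [-2.94, 2.94]. Speed limits (rad/s): [2.57, 2.57, 3.14, 3.14, 3.14, 3.14, 3.14].

INTERFACE

Orientations are given as a rotation vector (axis times angle).
In Python, from cell import robot, cam, readout gives the robot as it stands (robot), with the cameras (cam) and the readings (readout).
- The arm moves only by the shell command python3 inch.py 'ROWS' [OPENING]. ROWS is rows parted by semicolons, their numbers by spaces, 1 to 5 of them, each of 6 numbers: dx, dy, dz in m, then a rotation vector rx, ry, rz in rad; each row is the pose to reach, as a shift and turn from the pose commanded when the command began, along the tool's axes at that moment; what a row does not reach only later rows make up. A row lasts 1/10 s, in which the tool goes at most 0.05 m and 0.15 rad, less where a joint would pass 70% of its speed; a pose out of reach is approached as far as the arm can. OPENING is the finger opening in m, set as the command begins (- or left out keeps the last). The fingers move at their own pace and stop on an object; the grip force is fixed at half the most. Time passes only in rows, so rows that do not move let the fingers close. It prints the time, the measured TCP pose, the force, the opening and the grip force at its end.
- readout.state(): the state, without advancing time (a new reading comes with each control period).
- cam.camera(name): name is "scene" or "top" or "wrist"; returns a dict with "image" (400x640x3 uint8, blue, green, red), "fx", "fy", "cx", "cy" (pixels), "view" (4x4, takes a point from world to camera coordinates). Camera axes: x right, y down, z forward; pixel columns grow to the right and rows downward; lengths in m; the calibration is good to about 2 mm. A picture is of the moment at which its call begins. There is no depth.
- robot.hand_in(): hands the job in; it is judged then, once.
The state is a dict: "time_s": time; "joint_pos": joint angles; "joint_vel": joint speeds; "joint_efforts": joint torques, N m; "eef_pos": TCP position; "tool_rot": TCP orientation; "contact_force": force on the tool from outside, world axes, zero at the start; "wrist_torque": the same for the moment, N m; "finger_gap": finger opening in m; "finger_force": force on a finger pad.
Only numpy, scipy, OpenCV 4.12 (cv2) and the standard library are available. Lean on these libraries where they do the work, as an engineer would, in place of code of your own. Each camera call takes 0.05 s, during which the arm holds its last target. There are 200 camera calls.

## Working session

There is one attempt and no reset: what is moved stays moved. The work goes in short steps, Python scripts to look and compute and a shell command to move; the robot and the scene stay as the last step left them, time stands still between calls to the robot, and variables do not carry over. Pictures are saved under pics/ and viewed, at most 10 in all, crops included, and the job is handed in when it is done.

```bash
ls; mkdir -p pics; python3 - <<'E'
from cell import robot, cam, readout
import cv2,numpy as np
for n in("scene","top"):
    c=cam.camera(n); cv2.imwrite(f"pics/{n}0.png",c["image"]); np.savez(f"{n}0.npz",**{k:c[k] for k in("fx","fy","cx","cy","view")})
    print(n,c["fx"],c["cx"],c["cy"],np.round(c["view"],3).tolist())
s=readout.state();print(s["eef_pos"],s["tool_rot"],s["finger_gap"],s["time_s"])
E
```

```text
cell.py
inch.py
pics
scene 402.62131384721596 318.3094629908969 194.89787891285914 [[-0.422, 0.907, 0.006, 0.199], [0.776, 0.364, -0.516, -0.461], [-0.47, -0.213, -0.857, 1.431], [0.0, 0.0, 0.0, 1.0]]
top 508.39490032957104 310.9232458874454 195.1559451706999 [[-0.007, -1.0, 0.004, 0.042], [-0.982, 0.006, -0.189, 0.629], [0.189, -0.005, -0.982, 1.425], [0.0, 0.0, 0.0, 1.0]]
[ 0.27886963 -0.58652233  0.23049474] [-3.06298026e+00 -6.90988993e-01  5.87417344e-04] 0.08575343765163392 0.1
```

View pics/scene0.png

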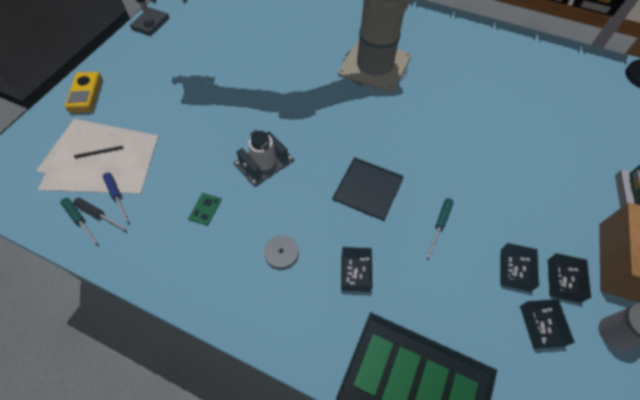

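View pics/top0.png

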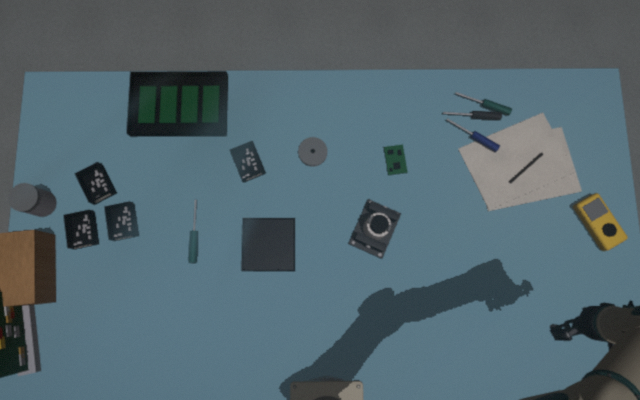

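The scene view shows the jar in its holder at about (263,155) and the tray at (368,188). In the top view the jar is near (377,225) and the tray spans about (242-295, 218-271). I'll enlarge both.

```bash
python3 - <<'E'
import cv2,numpy as np
a=cv2.imread("pics/top0.png")[185:265,335:415]; b=cv2.imread("pics/scene0.png")[115:195,225:305]
f=lambda i:cv2.convertScaleAbs(cv2.resize(i,(400,400),interpolation=cv2.INTER_CUBIC),alpha=1.8,beta=10)
cv2.imwrite("pics/crop1.png",np.hstack([f(a),f(b)]))
E
```

```text
(no output)
```

View pics/crop1.png

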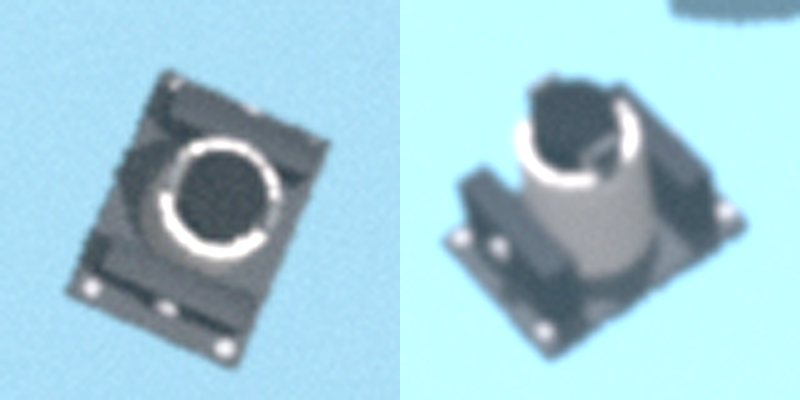

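The left crop (top view ×5) shows foot corners at (165,70), (330,143), (235,367) and (67,290), and the cap top centred at about (221,196). The tabs sit on the lower-right and upper-left sides.

```bash
cat > h.py <<'E'
import numpy as np
def ray(n,u,v,z):
    c=np.load(n+".npz") if isinstance(n,str) else n
    V=c["view"];R=V[:3,:3];o=-R.T@V[:3,3]
    d=R.T@np.array([(u-c["cx"])/c["fx"],(v-c["cy"])/c["fy"],1])
    return (o+d*(z-o[2])/d[2])[:2]
E
python3 - <<'E'
from h import *
import cv2
P=[ray("top0",335+x/5-.4,185+y/5-.4,.008) for x,y in((165,70),(330,143),(235,367),(67,290))]
print(np.round(P,4),"centre",np.mean(P,0))
for i in range(4):
    d=P[(i+1)%4]-P[i];print(np.linalg.norm(d),np.degrees(np.arctan2(d[1],d[0])))
print("cap",ray("top0",335+221/5-.4,185+196/5-.4,.117),"scene cap",ray("scene0",225+177/5-.4,115+123/5-.4,.117))
im=cv2.imread("pics/top0.png")
m=(im.max(2)<75).astype(np.uint8); sub=np.zeros_like(m); sub[205:285,230:310]=m[205:285,230:310]
r=cv2.minAreaRect(cv2.findNonZero(sub));print(r)
B=[ray("top0",u,v,.012) for u,v in cv2.boxPoints(r)];print(np.round(B,4),np.mean(B,0))
E
```

```text
[[ 0.6273 -0.1337]
 [ 0.582  -0.2317]
 [ 0.4484 -0.1701]
 [ 0.4946 -0.0717]] centre [ 0.53806862 -0.15182357]
0.10795832654422541 -114.80213024313268
0.14710841129753854 155.22539085113317
0.10871954418359984 64.84124095492449
0.14643330892003786 -25.071505106795588
cap [ 0.53568869 -0.14995919] scene cap [ 0.54266891 -0.14501235]
((268.0, 244.0), (52.0, 52.0), 90.0)
[[0.57   0.2441]
 [0.5689 0.0886]
 [0.4149 0.0888]
 [0.416  0.2412]] [0.49244971 0.16567937]
```

```bash
cat >> h.py <<'E'
from scipy.spatial.transform import Rotation as Ro
def to(target,yaw_y_deg):
    """shift and turn in tool axes from present pose to tool-down pose with tool y at given world angle"""
    from cell import robot, cam, readout
    s=readout.state(); R=Ro.from_rotvec(s["tool_rot"]); a=np.radians(yaw_y_deg)
    y=np.array([np.cos(a),np.sin(a),0]);z=np.array([0,0,-1.]);T=Ro.from_matrix(np.c_[np.cross(y,z),y,z])
    print("shift",np.round(R.inv().apply(np.array(target)-s["eef_pos"]),4),"turn",np.round((R.inv()*T).as_rotvec(),4),"f",np.round(s["contact_force"],2),"m",np.round(s["wrist_torque"],3),"gap",round(s["finger_gap"],4),"q7",round(s["joint_pos"][6],2),"t",s["time_s"])
E
python3 -c "
from h import *
to([.537,-.151,.23],-115)"
```

```text
shift [ 0.4201 -0.2825  0.001 ] turn [-1.600e-03  7.000e-04  8.801e-01] f [-1.37  0.37 -0.76] m [ 0.041  0.04  -0.011] gap 0.0858 q7 -0.02 t 0.1
```

```bash
python3 inch.py '0.04 -0.027 0 0 0 0.1; 0.08 -0.054 0 0 0 0.2; 0.12 -0.081 0 0 0 0.3; 0.16 -0.108 0 0 0 0.4; 0.2 -0.135 0 0 0 0.5' 0.085; python3 -c "
from h import *
to([.537,-.151,.23],-115)"
```

```text
time_s: 0.6
eef_pos: [0.4023, -0.3773, 0.231]
tool_rot: [-3.14, 0.095, 0.001]
contact_force: [1.1, 0.0, -0.6]
finger_gap: 0.0852
finger_force: 0.0
shift [ 0.1207 -0.2341  0.0011] turn [-0.0005  0.0004  0.3756] f [ 1.14  0.03 -0.64] m [ 0.014 -0.059  0.023] gap 0.0852 q7 -0.82 t 0.6
```

```bash
python3 inch.py '0.02 -0.04 0 0 0 0.07; 0.04 -0.08 0 0 0 0.15; 0.06 -0.12 0 0 0 0.22; 0.08 -0.16 0 0 0 0.3; 0.1 -0.2 0 0 0 0.37' ; python3 inch.py '0 0 0 0 0 0;0 0 0 0 0 0';  python3 -c "
from h import *
to([.537,-.151,.20],-115)"
```

```text
time_s: 1.1
eef_pos: [0.5133, -0.1834, 0.2311]
tool_rot: [-3.07, 0.669, 0.001]
contact_force: [1.2, 0.1, 0.5]
finger_gap: 0.0848
finger_force: 0.0
time_s: 1.3
eef_pos: [0.5131, -0.1837, 0.2309]
tool_rot: [3.072, -0.658, -0.002]
contact_force: [-0.3, -0.2, 0.2]
finger_gap: 0.0851
finger_force: 0.0
shift [ 0.0084 -0.0396  0.0309] turn [0.0003 0.0009 0.014 ] f [-0.29 -0.19  0.17] m [-0.053  0.064  0.033] gap 0.0851 q7 -1.53 t 1.3
```

```bash
python3 inch.py '0.0085 -0.0395 0.031 0 0 0.014;0.0085 -0.0395 0.031 0 0 0.014;0.0085 -0.0395 0.031 0 0 0.014;0.0085 -0.0395 0.031 0 0 0.014' ; python3 -c "
from h import *
from cell import robot, cam, readout
import cv2
c=cam.camera('wrist');np.savez('wrist1.npz',**{k:c[k] for k in('fx','fy','cx','cy','view')});cv2.imwrite('pics/wrist1.png',c['image'])
to([.537,-.151,.20],-115)
print(c['fx'],np.round(c['view'],3))
"
```

```text
time_s: 1.7
eef_pos: [0.5361, -0.1549, 0.2006]
tool_rot: [3.064, -0.69, -0.0]
contact_force: [0.5, -0.5, -0.2]
finger_gap: 0.0847
finger_force: 0.0
shift [-0.001  -0.0039  0.0008] turn [ 0.0009 -0.0008 -0.0068] f [ 0.34 -0.31  0.35] m [-0.012 -0.029 -0.003] gap 0.0849 q7 -1.6 t 1.75
278.02134063897995 [[-0.428 -0.904  0.     0.088]
 [-0.864  0.41   0.294  0.498]
 [-0.265  0.125 -0.956  0.512]
 [ 0.     0.     0.     1.   ]]
```

View pics/wrist1.png

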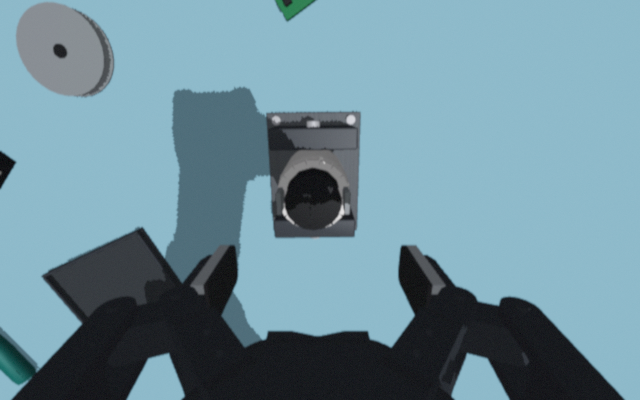

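The wrist view shows the cap top centred at about (313,196), with the tabs left (279) and right (347) and the foot spanning x 267–360.

```bash
python3 -c "
import cv2
i=cv2.imread('pics/wrist1.png')[150:240,262:366]
cv2.imwrite('pics/crop2.png',cv2.convertScaleAbs(cv2.resize(i,None,fx=6,fy=6,interpolation=cv2.INTER_CUBIC),alpha=2,beta=10))"
```

```text
(no output)
```

View pics/crop2.png

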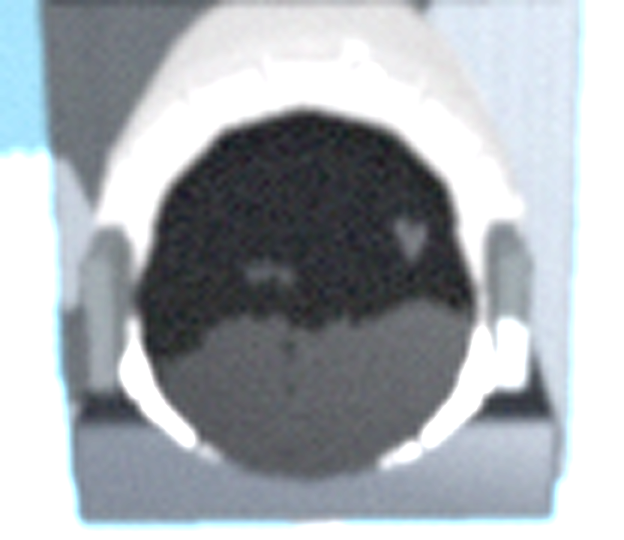

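```bash
python3 - <<'E'
from h import *
f=lambda x,y,z:ray("wrist1",262+x/6-.4,150+y/6-.4,z)
print("disc",f(308,317,.117),f(308,478,.117),"L/R",f(140,317,.117),f(478,317,.117))
a,b=f(83,318,.117),f(527,318,.117);d=b-a
print("tabs",a,b,(a+b)/2,np.linalg.norm(d),np.degrees(np.arctan2(d[1],d[0])))
a,b=f(80,520,.06),f(552,516,.06);d=b-a;print("jaw",np.linalg.norm(d),np.degrees(np.arctan2(d[1],d[0])))
e=f(308,478,.117);ang=np.radians(155);print("from near edge",e+.025*np.array([np.cos(ang),np.sin(ang)]),e-.025*np.array([np.cos(ang),np.sin(ang)]))
E
```

```text
disc [ 0.53779748 -0.15313872] [ 0.51532438 -0.1423527 ] L/R [ 0.5480593  -0.13149661] [ 0.52741278 -0.17504   ]
tabs [ 0.55140793 -0.12408371] [ 0.52428148 -0.18129324] [ 0.53784471 -0.15268847] 0.06331488399605864 -115.36842149280012
jaw 0.08755607483884403 -114.83969358671139
from near edge [ 0.49266668 -0.13178725] [ 0.53798207 -0.15291816]
```

```bash
python3 inch.py '0 0 0 0 0 0;0 0 0 0 0 0'>/dev/null; python3 -c "
from h import *
to([.5379,-.1527,.1],-115.1)"
```

```text
shift [ 0.0005 -0.0014  0.1009] turn [ 0.     -0.0009 -0.0036] f [ 0.27 -0.17  0.65] m [0.006 0.032 0.03 ] gap 0.085 q7 -1.6 t 1.95
```

```bash
python3 inch.py '0.0005 -0.0014 0.03 0 0 -0.0036;0.0005 -0.0014 0.06 0 0 -0.0036;0.0005 -0.0014 0.09 0 0 -0.0036;0.0005 -0.0014 0.101 0 0 -0.0036;0.0005 -0.0014 0.101 0 0 -0.0036' 0.07;  python3 inch.py '0 0 0 0 0 0;0 0 0 0 0 0'>/dev/null;python3 -c "
from h import *
from cell import robot, cam, readout
import cv2
c=cam.camera('wrist');np.savez('wrist2.npz',**{k:c[k] for k in('fx','fy','cx','cy','view')});cv2.imwrite('pics/wrist2.png',c['image'])
to([.5379,-.1527,.095],-115.1)"
```

```text
time_s: 2.45
eef_pos: [0.537, -0.1517, 0.0983]
tool_rot: [-3.067, 0.681, 0.004]
contact_force: [-0.3, 1.0, -0.2]
finger_gap: 0.0699
finger_force: 0.0
shift [-0.0008  0.0011  0.0058] turn [-0.0006 -0.0027  0.0015] f [ 0.31 -0.22  0.79] m [ 0.045 -0.049  0.004] gap 0.0699 q7 -1.56 t 2.7
```

View pics/wrist2.png

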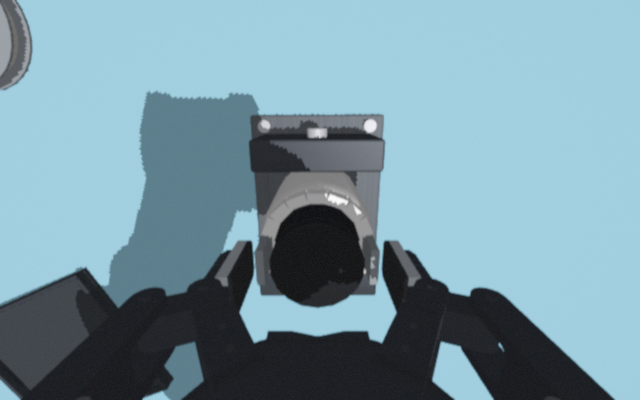

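The wrist view shows the fingers on both sides of the cap. Their inner faces are at columns 252 and 384 and the tabs at 259 and 378, so the gripper is centred. Next I close gradually and watch the forces.

```bash
python3 inch.py '-0.0004 0.0006 0.005 0 0 0;-0.0004 0.0006 0.005 0 0 0' ;  python3 inch.py '0 0 0 0 0 0;0 0 0 0 0 0' 0.063; python3 -c "
from h import *
to([.5379,-.1527,.095],-115.1)";python3 inch.py '0 0 0 0 0 0;0 0 0 0 0 0;0 0 0 0 0 0' 0.060; python3 -c "
from h import *
to([.5379,-.1527,.095],-115.1)"
```

```text
time_s: 2.9
eef_pos: [0.5372, -0.152, 0.0944]
tool_rot: [-3.067, 0.68, 0.0]
contact_force: [0.1, -0.8, 0.5]
finger_gap: 0.0697
finger_force: 0.0
time_s: 3.1
eef_pos: [0.5374, -0.152, 0.0944]
tool_rot: [-3.067, 0.68, -0.0]
contact_force: [-0.7, 0.3, 1.1]
finger_gap: 0.0631
finger_force: 0.8
shift [ 0.0008  0.0004 -0.0006] turn [-0.0001  0.      0.0014] f [-0.67  0.33  1.05] m [0.04  0.006 0.001] gap 0.0631 q7 -1.55 t 3.1
time_s: 3.4
eef_pos: [0.5374, -0.152, 0.0948]
tool_rot: [-3.067, 0.68, -0.0]
contact_force: [-1.3, 0.3, 6.0]
finger_gap: 0.0599
finger_force: 6.5
shift [ 0.0007  0.0004 -0.0002] turn [-0.0002 -0.0003  0.0014] f [-1.31  0.26  6.03] m [ 0.145  0.252 -0.05 ] gap 0.0599 q7 -1.55 t 3.4
```

```bash
python3 inch.py '0 0 -0.0005 0 0 0;0 0 -0.001 0 0 0;0 0 -0.001 0 0 0' 0.056; python3 -c "
from h import *
to([.5379,-.1527,.095],-115.1)";python3 inch.py '0 0 -0.0005 0 0 0;0 0 -0.0005 0 0 0;0 0 -0.0005 0 0 0' 0.053; python3 -c "
from h import *
to([.5379,-.1527,.095],-115.1)"
```

```text
time_s: 3.7
eef_pos: [0.5375, -0.1521, 0.0954]
tool_rot: [3.067, -0.68, 0.001]
contact_force: [-1.2, 0.1, 3.4]
finger_gap: 0.0559
finger_force: 9.4
shift [0.0006 0.0004 0.0004] turn [-0.0001 -0.0004  0.0015] f [-1.2   0.14  3.38] m [ 0.119  0.132 -0.046] gap 0.0559 q7 -1.55 t 3.7
time_s: 4.0
eef_pos: [0.5375, -0.1521, 0.096]
tool_rot: [-3.067, 0.68, -0.001]
contact_force: [-1.4, 0.9, 6.0]
finger_gap: 0.053
finger_force: 11.6
shift [0.0006 0.0004 0.001 ] turn [-0.0001 -0.0003  0.0015] f [-1.42  0.86  5.99] m [0.093 0.206 0.013] gap 0.053 q7 -1.55 t 4.0
```

```bash
python3 inch.py '0 0 -0.0005 0 0 0;0 0 -0.0005 0 0 0;0 0 -0.0005 0 0 0' 0.050; python3 -c "
from h import *
to([.5379,-.1527,.095],-115.1)"
cat > chk.py <<'E'
import sys;from cell import robot, cam, readout;import numpy as np
s=readout.state();f=np.array(s["contact_force"]);m=np.array(s["wrist_torque"])
R=np.round
print("f",R(f,1),"m",R(m,3),"p",R(s["eef_pos"],4),"gap",round(s["finger_gap"],4),"ff",R(s["finger_force"],1),"rot",R(s["tool_rot"],3),"q7",R(s["joint_pos"][6],3))
sys.exit(bool(abs(m[2])>float(sys.argv[1]) or np.linalg.norm(f)>15))
E
python3 chk.py 1;echo $?
```

```text
time_s: 4.3
eef_pos: [0.5376, -0.152, 0.0969]
tool_rot: [-3.067, 0.68, -0.001]
contact_force: [-1.0, 0.3, 9.3]
finger_gap: 0.0509
finger_force: 48.9
shift [0.0006 0.0005 0.0019] turn [-0.0004 -0.0004  0.0014] f [-1.03  0.32  9.29] m [0.171 0.434 0.008] gap 0.0509 q7 -1.55 t 4.3
f [-1.   0.3  9.3] m [0.171 0.434 0.008] p [ 0.5376 -0.152   0.0969] gap 0.0509 ff 48.9 rot [-3.067e+00  6.800e-01 -1.000e-03] q7 -1.554
0
```

```bash
for i in 1; do python3 inch.py '0 0 -0.0005 0 0 0;0 0 -0.0005 0 0 0' >/dev/null; python3 chk.py 0.3; python3 inch.py '0 0 -0.0005 0 0 0;0 0 -0.0005 0 0 0'>/dev/null; python3 chk.py 0.3; done
```

```text
f [-0.4  1.2  6.1] m [ 0.153  0.233 -0.018] p [ 0.5376 -0.152   0.097 ] gap 0.051 ff 48.2 rot [-3.067e+00  6.800e-01 -1.000e-03] q7 -1.554
f [0.5 0.6 0. ] m [ 0.162 -0.11  -0.021] p [ 0.5376 -0.1519  0.0971] gap 0.0508 ff 46.6 rot [-3.067  0.68  -0.   ] q7 -1.555
```

```bash
python3 inch.py '0 0 0 0 0 -0.05;0 0 0 0 0 -0.1' >/dev/null; python3 chk.py 0.2 && python3 inch.py '0 0 0 0 0 -0.05;0 0 0 0 0 -0.1;0 0 0 0 0 -0.15' >/dev/null && python3 chk.py 0.2 && python3 inch.py '0 0 0 0 0 -0.05;0 0 0 0 0 -0.1;0 0 0 0 0 -0.15' >/dev/null && python3 chk.py 0.2
```

```text
f [1.1 0.5 0.8] m [ 0.214 -0.221  0.01 ] p [ 0.5377 -0.1519  0.0971] gap 0.0507 ff 46.4 rot [-3.098e+00  5.230e-01 -1.000e-03] q7 -1.484
f [ 0.6  1.3 -0.5] m [ 0.225 -0.198 -0.043] p [ 0.5377 -0.1518  0.0971] gap 0.051 ff 46.6 rot [-3.128e+00  2.890e-01 -1.000e-03] q7 -1.381
f [0.5 1.4 1. ] m [ 0.281 -0.178 -0.056] p [ 0.5376 -0.1517  0.0971] gap 0.0513 ff 46.6 rot [-3.141  0.054 -0.   ] q7 -1.277
```

```bash
python3 inch.py '0 0 0 0 0 -0.05;0 0 0 0 0 -0.1;0 0 0 0 0 -0.15' >/dev/null; python3 chk.py 0.2 && python3 inch.py '0 0 0 0 0 -0.05;0 0 0 0 0 -0.1;0 0 0 0 0 -0.15' >/dev/null && python3 chk.py 0.2 && python3 inch.py '0 0 0 0 0 -0.03;0 0 0 0 0 -0.03' >/dev/null && python3 chk.py 0.15 && python3 inch.py '0 0 0 0 0 -0.03;0 0 0 0 0 -0.03' >/dev/null && python3 chk.py 0.15 && python3 inch.py '0 0 0 0 0 -0.03;0 0 0 0 0 -0.03' >/dev/null && python3 chk.py 0.15 && python3 inch.py '0 0 0 0 0 -0.03;0 0 0 0 0 -0.03' >/dev/null && python3 chk.py 0.15 && python3 inch.py '0 0 0 0 0 -0.03;0 0 0 0 0 -0.03' >/dev/null && python3 chk.py 0.15 && python3 inch.py '0 0 0 0 0 -0.03;0 0 0 0 0 -0.03' >/dev/null && python3 chk.py 0.15
```

```text
f [0.1 1.4 0.8] m [ 0.267 -0.102 -0.079] p [ 0.5375 -0.1516  0.0971] gap 0.0511 ff 46.7 rot [-3.136 -0.182 -0.   ] q7 -1.174
f [1.2 1.2 0.8] m [ 0.265 -0.17  -0.08 ] p [ 0.5375 -0.1516  0.0971] gap 0.0505 ff 46.9 rot [-3.113 -0.416 -0.   ] q7 -1.07
f [0.2 2.5 0.4] m [ 0.488 -0.237  0.016] p [ 0.5374 -0.1515  0.0971] gap 0.0507 ff 46.6 rot [-3.107 -0.46  -0.   ] q7 -1.051
f [ 1.7  2.4 -0.8] m [ 0.585 -0.323 -0.058] p [ 0.5374 -0.1515  0.0971] gap 0.0504 ff 46.4 rot [-3.1   -0.507  0.   ] q7 -1.03
f [ 1.6  3.1 -1.2] m [ 0.765 -0.3   -0.019] p [ 0.5375 -0.1515  0.0972] gap 0.0509 ff 46.5 rot [-3.092 -0.554 -0.   ] q7 -1.009
f [ 2.   4.6 -1. ] m [ 0.947 -0.348 -0.025] p [ 0.5374 -0.1515  0.0973] gap 0.0509 ff 46.7 rot [-3.083 -0.601 -0.   ] q7 -0.988
f [ 1.9  3.5 -1.5] m [ 1.047 -0.305 -0.074] p [ 0.5375 -0.1515  0.0973] gap 0.0509 ff 46.9 rot [-3.074 -0.647 -0.   ] q7 -0.967
f [ 1.4  5.8 -0.4] m [ 1.059 -0.275 -0.048] p [ 0.5375 -0.1515  0.0973] gap 0.0509 ff 46.9 rot [-3.063 -0.694 -0.   ] q7 -0.946
```

```bash
python3 inch.py '0.0002 -0.0004 0 0 0 0;0.0002 -0.0004 0 0 0 0' >/dev/null; python3 chk.py 0.2 && python3 inch.py '0 0 0 0 0 -0.03;0 0 0 0 0 -0.03' >/dev/null && python3 chk.py 0.15 && python3 inch.py '0 0 0 0 0 -0.03;0 0 0 0 0 -0.03' >/dev/null && python3 chk.py 0.15 && python3 inch.py '0 0 0 0 0 -0.03;0 0 0 0 0 -0.03' >/dev/null && python3 chk.py 0.15 && python3 inch.py '0 0 0 0 0 -0.03;0 0 0 0 0 -0.03' >/dev/null && python3 chk.py 0.15
```

```text
f [ 3.1  5.1 -0.9] m [ 0.992 -0.324  0.001] p [ 0.5374 -0.1514  0.0974] gap 0.0508 ff 46.8 rot [-3.064 -0.692 -0.   ] q7 -0.947
f [ 0.7  3.7 -0.3] m [ 1.088 -0.271 -0.042] p [ 0.5375 -0.1514  0.0974] gap 0.051 ff 46.9 rot [-3.053 -0.74  -0.   ] q7 -0.925
f [2.4 4.6 0.6] m [ 1.084 -0.35   0.017] p [ 0.5375 -0.1514  0.0974] gap 0.0509 ff 46.9 rot [-3.041 -0.786 -0.   ] q7 -0.904
f [1.9 4.1 0. ] m [ 1.054 -0.305 -0.039] p [ 0.5375 -0.1514  0.0974] gap 0.0511 ff 46.8 rot [-3.029 -0.832 -0.   ] q7 -0.883
f [1.9 4.5 0.5] m [ 1.113 -0.364 -0.206] p [ 0.5374 -0.1514  0.0974] gap 0.0504 ff 46.5 rot [-3.017e+00 -8.760e-01 -1.000e-03] q7 -0.863
```

```bash
python3 inch.py '0 0 0 0 0 0' >/dev/null; python3 chk.py 0.4; python3 inch.py '0 0 0 0 0 -0.01;0 0 0 0 0 -0.01' >/dev/null; python3 chk.py 0.3
```

```text
f [ 1.6  5.  -0.1] m [ 1.153 -0.309 -0.154] p [ 0.5374 -0.1514  0.0974] gap 0.0508 ff 46.5 rot [-3.017 -0.875 -0.   ] q7 -0.863
f [ 1.2  4.3 -0.5] m [ 1.129 -0.343 -0.284] p [ 0.5375 -0.1514  0.0974] gap 0.051 ff 46.5 rot [-3.013e+00 -8.900e-01 -1.000e-03] q7 -0.856
```

That is the stop: the twist rises at once to 0.28 N m. Lifting gently now.

```bash
python3 inch.py '0 0 -0.0005 0 0 0.004;0 0 -0.001 0 0 0.004' >/dev/null; python3 chk.py 0.4 && python3 inch.py '0 0 -0.0005 0 0 0;0 0 -0.001 0 0 0' >/dev/null; python3 chk.py 0.4 && python3 inch.py '0 0 -0.0005 0 0 0;0 0 -0.001 0 0 0' >/dev/null; python3 chk.py 0.4
```

```text
f [ 3.2  4.8 -9.1] m [ 0.973 -0.728 -0.254] p [ 0.5374 -0.1513  0.0977] gap 0.0509 ff 44.7 rot [-3.014 -0.884 -0.   ] q7 -0.859
f [  4.    4.3 -13.3] m [ 0.903 -0.938 -0.269] p [ 0.5373 -0.1513  0.0981] gap 0.0505 ff 43.8 rot [-3.014 -0.884  0.   ] q7 -0.859
f [  4.1   3.7 -10.8] m [ 0.841 -0.904 -0.222] p [ 0.5373 -0.1513  0.099 ] gap 0.0507 ff 44.3 rot [-3.014 -0.884  0.   ] q7 -0.858
```

```bash
python3 inch.py '0.0003 -0.0002 0 0 0 0.007;0.0003 -0.0002 0 0 0 0.007' >/dev/null; python3 chk.py 0.4;  python3 inch.py '0 0 -0.0005 0 0 0;0 0 -0.001 0 0 0' >/dev/null; python3 chk.py 0.4
```

```text
f [ 2.9  3.9 -8.9] m [ 0.814 -0.691 -0.113] p [ 0.5373 -0.1513  0.0994] gap 0.0503 ff 44.9 rot [-3.017e+00 -8.730e-01  1.000e-03] q7 -0.864
f [ 2.6  3.6 -7. ] m [ 0.779 -0.648 -0.044] p [ 0.5374 -0.1513  0.1006] gap 0.0509 ff 45.4 rot [-3.017e+00 -8.740e-01  1.000e-03] q7 -0.864
```

```bash
python3 inch.py '0 0 -0.001 0 0 0;0 0 -0.002 0 0 0' >/dev/null; python3 chk.py 0.4 && python3 inch.py '0 0 -0.002 0 0 0;0 0 -0.004 0 0 0' >/dev/null && python3 chk.py 0.4&& python3 inch.py '0 0 -0.003 0 0 0;0 0 -0.006 0 0 0;0 0 -0.009 0 0 0' >/dev/null && python3 chk.py 0.4&& python3 inch.py '0 0 -0.005 0 0 0;0 0 -0.01 0 0 0;0 0 -0.015 0 0 0' >/dev/null && python3 chk.py 0.4&& python3 inch.py '0 0 -0.01 0 0 0;0 0 -0.025 0 0 0;0 0 -0.04 0 0 0;0 0 -0.05 0 0 0;0 0 -0.05 0 0 0' >/dev/null && python3 chk.py 0.4; python3 -c "
from h import *
from cell import robot, cam, readout
import cv2
to([.492,.1655,.175],-58)
c=cam.camera('wrist');cv2.imwrite('pics/wrist3.png',c['image'])"
```

```text
f [ 2.1  4.1 -4.7] m [ 0.775 -0.518  0.004] p [ 0.5375 -0.1514  0.103 ] gap 0.0508 ff 46.6 rot [-3.018 -0.873  0.   ] q7 -0.864
f [ 2.8  1.9 -3.2] m [ 0.537 -0.461 -0.023] p [ 0.5376 -0.1516  0.1077] gap 0.051 ff 46.5 rot [3.018 0.872 0.   ] q7 -0.863
f [ 0.8  0.8 -1.3] m [ 0.206 -0.063 -0.011] p [ 0.5369 -0.1523  0.1168] gap 0.0505 ff 47.2 rot [ 3.018e+00  8.700e-01 -2.000e-03] q7 -0.862
f [ 0.6  0.6 -1. ] m [ 0.017 -0.029  0.016] p [ 0.5373 -0.1519  0.132 ] gap 0.0509 ff 47.3 rot [ 3.018  0.871 -0.   ] q7 -0.859
f [ 0.3  0.5 -1.3] m [ 0.014  0.011 -0.013] p [ 0.5386 -0.1516  0.1831] gap 0.0509 ff 47.3 rot [3.017 0.871 0.004] q7 -0.849
shift [ 0.1296 -0.2931  0.0076] turn [ 0.0024 -0.0023  0.0037] f [ 0.33  0.46 -1.35] m [ 0.014  0.011 -0.013] gap 0.0509 q7 -0.85 t 11.1
```

View pics/wrist3.png

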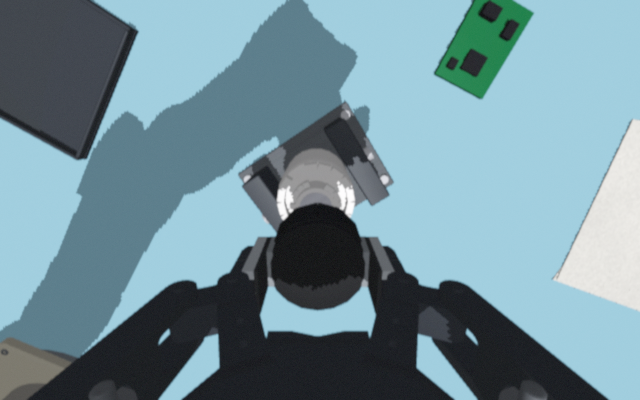

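The cap is held square between the fingers at about (318,255), clear of the jar, and the bare neck is visible. Moving to the tray.

```bash
python3 inch.py '0.01 -0.025 0 0 0 0;0.027 -0.062 0 0 0 0;0.046 -0.104 0 0 0 0;0.064 -0.146 0 0 0 0;0.08 -0.18 0 0 0 0' >/dev/null; python3 chk.py 1;python3 inch.py '0.016 -0.037 0 0 0 0;0.03 -0.07 0 0 0 0;0.042 -0.095 0 0 0 0;0.049 -0.112 0 0 0 0;0.049 -0.112 0 0 0 0' >/dev/null;python3 inch.py '0 0 0 0 0 0;0 0 0 0 0 0'>/dev/null; python3 chk.py 1; python3 -c "
from h import *
to([.492,.1655,.024],-58)"
```

```text
f [ 0.   0.4 -0.3] m [ 0.046  0.019 -0.005] p [0.5079 0.0462 0.1806] gap 0.0509 ff 47.3 rot [-3.017e+00 -8.740e-01  2.000e-03] q7 -1.213
f [-0.1 -0.2 -0.1] m [-0.03   0.053  0.013] p [0.491  0.1629 0.181 ] gap 0.0508 ff 47.3 rot [ 3.018e+00  8.690e-01 -1.000e-03] q7 -1.441
shift [ 0.0024 -0.0018  0.157 ] turn [0.0007 0.0012 0.0019] f [-0.11 -0.19 -0.09] m [-0.03   0.053  0.013] gap 0.0508 q7 -1.44 t 12.35
```

```bash
python3 inch.py '0.002 -0.002 0.03 0 0 0;0.002 -0.002 0.065 0 0 0;0.002 -0.002 0.1 0 0 0;0.002 -0.002 0.13 0 0 0;0.002 -0.002 0.145 0 0 0' >/dev/null; python3 inch.py '0 0 0.006 0 0 0;0 0 0.011 0 0 0;0 0 0.011 0 0 0' >/dev/null; python3 chk.py 1 &&python3 inch.py '0 0 0.002 0 0 0;0 0 0.004 0 0 0;0 0 0.004 0 0 0' >/dev/null; python3 chk.py 1 
```

```text
f [ 0.1  0.9 -0.6] m [-0.028 -0.035  0.019] p [0.492  0.1668 0.0255] gap 0.051 ff 47.3 rot [3.018e+00 8.700e-01 1.000e-03] q7 -1.475
f [-1.2 -0.3 -0.7] m [-0.022  0.057  0.004] p [0.4918 0.1674 0.0217] gap 0.051 ff 47.3 rot [-3.018e+00 -8.720e-01 -1.000e-03] q7 -1.476
```

```bash
cat > z.py <<'E'
import sys;from cell import robot, cam, readout
s=readout.state();print(s["contact_force"][2],s["eef_pos"][2]);sys.exit(bool(s["contact_force"][2]>2))
E
python3 inch.py '0 0 0.002 0 0 0;0 0 0.004 0 0 0;0 0 0.004 0 0 0' >/dev/null; python3 z.py && python3 inch.py '0 0 0.0007 0 0 0;0 0 0.0015 0 0 0' >/dev/null && python3 z.py && python3 inch.py '0 0 0.0005 0 0 0;0 0 0.001 0 0 0' >/dev/null && python3 z.py && python3 inch.py '0 0 0.0005 0 0 0;0 0 0.001 0 0 0' >/dev/null && python3 z.py && python3 inch.py '0 0 0.0005 0 0 0;0 0 0.001 0 0 0' >/dev/null && python3 z.py
```

```text
-1.041130767065752 0.0170977649886542
-0.19271093740918327 0.015775285114850605
0.11088499640467653 0.01476885135502248
7.096408094644311 0.014007954875142017
```

```bash
python3 inch.py '0 0 0 0 0 0;0 0 0.0005 0 0 0;0 0 0.0005 0 0 0' 0.057 >/dev/null; python3 chk.py 1;python3 inch.py '0 0 0 0 0 0;0 0 0.001 0 0 0;0 0 0.001 0 0 0' 0.063 >/dev/null; python3 chk.py 1; python3 inch.py '0 0 0 0 0 0;0 0 0 0 0 0;0 0 0 0 0 0;0 0 0 0 0 0;0 0 0 0 0 0' 0.085; python3 chk.py 1
```

```text
f [-0.   0.3 -0.5] m [-0.004 -0.025 -0.033] p [0.4915 0.1673 0.0132] gap 0.0568 ff 8.7 rot [ 3.018  0.872 -0.   ] q7 -1.477
f [ 0.2 -0.3  0.4] m [ 0.012  0.012 -0.051] p [0.4915 0.1673 0.0122] gap 0.063 ff 0.7 rot [ 3.018  0.872 -0.   ] q7 -1.477
time_s: 15.45
eef_pos: [0.4916, 0.1673, 0.0124]
tool_rot: [-3.018, -0.872, -0.0]
contact_force: [-0.1, -0.5, -0.6]
finger_gap: 0.0852
finger_force: 0.0
f [-0.1 -0.5 -0.6] m [ 0.047 -0.022 -0.055] p [0.4916 0.1673 0.0124] gap 0.0852 ff 0.0 rot [-3.018 -0.872 -0.   ] q7 -1.477
```

Released, so I retreat straight up and look.

```bash
python3 inch.py '0 0 -0.01 0 0 0;0 0 -0.03 0 0 0;0 0 -0.06 0 0 0;0 0 -0.1 0 0 0;0 0 -0.13 0 0 0' >/dev/null; python3 inch.py '0 0 -0.03 0 0 0;0 0 -0.06 0 0 0;0 0 -0.06 0 0 0;0 0 -0.06 0 0 0' ; python3 -c "
from cell import robot, cam, readout
import cv2,numpy as np
w=cam.camera('wrist')['image']
cv2.imwrite('pics/end.png',w)"
```

```text
time_s: 16.35
eef_pos: [0.4917, 0.1673, 0.2034]
tool_rot: [-3.018, -0.872, -0.003]
contact_force: [-0.3, 0.4, -0.7]
finger_gap: 0.0849
finger_force: 0.0
```

View pics/end.png

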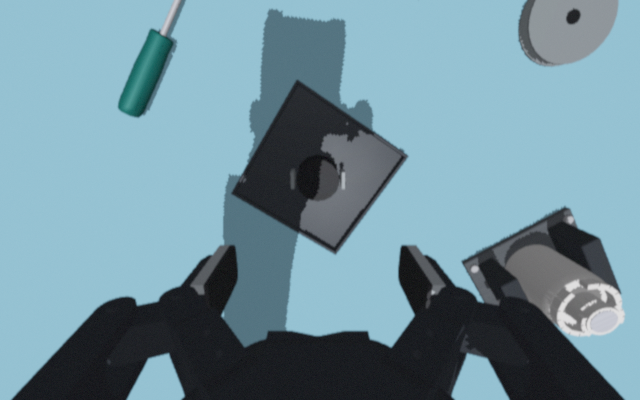

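The cap stands upright at (318,178), near the centre of the tray. The jar is open at (590,305) and the gripper is clear of everything.

```bash
python3 -c "
from cell import robot, cam, readout
print(robot.hand_in())"
```

```text
the job is handed in; nothing more can be done
None
```

The jar is open and the job is handed in: I turned the cap to its stop with the tabs squeezed, lifted it off, and stood it upright near the centre of the tray, with a peak twist of about 0.28 N m, pushes and pulls under 15 N, and about 16 s on the clock.

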